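# Uncover the fold mirror and hold it so the camera sees the red post

### The arm

A 7-joint arm with a two-finger parallel gripper is mounted at the origin on a cart in front of the work surface, level with it; the furniture and walls round the work are solid. World frame = base frame: x ahead of the robot, y to its left, z up, the work surface at z = 0. Lengths are in m, angles in rad, forces in N, time in s.
With the tool pointing down it reaches from about 0.4 to 0.925 m from the base axis. Payload 5.6 kg.
Tool frame: the origin (TCP) lies at the very end of the fingers, on their centre line; the grasp point (between the pads) lies 19 mm behind it; z points along the fingers, x is the direction in which the jaws open and shut, and the axes are right-handed (so a half turn about z gives the same grasp; the last joint's range is limited). The gripper opens to 85 mm and grips with 20 to 120 N. Pads are 22 mm wide; open, the fingers measure 114 mm over their backs; the gripper's body (76 mm by 85 mm) begins 54 mm behind the grasp point. The pads swing forward as they close: fully open they stand 13 mm farther back than shut.
Start: joints at [1.156, 0.468, -0.012, 1.603, 0.006, 1.071, -0.056], TCP at [0.236, -0.606, 0.231] pointing down, gripper open.
Joint ranges: [-2.53, 2.53], [-0.31, 2.02], [-1.57, 1.55], [0.28, 2.44], [-1.29, 4.43], [0.15, 1.84], [-2.92, 2.92]. Speed limits (rad/s): [2.57, 2.57, 3.14, 3.14, 3.14, 3.14, 3.14].

### API

Orientations are given as a unit quaternion [x, y, z, w].
In Python, from rig import env gives the robot as it stands.
- The arm moves only by the tool send_rows, never from a script. Its argument "increments" is text: rows parted by semicolons, each of 7 numbers parted by spaces: the turn, a rotation vector about the tool's x, y, z in degrees, then the shift along the tool's x, y, z in mm, then the opening, from 0 (shut) to 1 (fully open). A call has 1 to 10 rows; each row shifts and turns the commanded pose from where the row before left it, along the tool's axes as they then stand; what a row does not reach is not made up. A row lasts 1/12 s, in which the tool goes at most 41.7 mm and 7.16 degrees, less where a joint would pass 70% of its speed; a pose out of reach is approached as far as the arm can. A call with a gripper value outside its range is refused whole. The fingers move at their own pace and stop on an object; "grip_force" is the grip in N (left out, the last holds). Time passes only in rows, so rows that do not move let the fingers close. It gives the time, the measured TCP pose, the force and the opening at its end, in the units of the state.
- env.observe(): the state, without advancing time (a new reading comes with each control period).
- env.get_image(name): name is "side" or "top"; returns (picture, depth): 480x640x3 uint8, red, green, blue; 480x640 float32, m along the optical axis (not along the pixel's ray), 0 where there is no reading.
- env.camera_info(name): a dict with "fx", "fy", "cx", "cy" (pixels), "extrinsics" (4x4, takes a point from world to camera coordinates). Camera axes: x right, y down, z forward; pixel columns grow to the right and rows downward; lengths in m; the calibration is good to about 2 mm. A picture is of the moment at which its call begins. camera_info takes no time and is no camera call.
- env.hand_in(): hands the job in, once; it reports no verdict.
The state is a dict: "clock": time; "q": joint angles; "joint_velocities": joint speeds; "joint_torque": joint torques, N m; "tool_pos": TCP position; "ee_rot": TCP orientation; "force": force on the tool from outside, world axes, zero at the start; "moment": the same for the moment, N m; "width": finger opening in m.
Only numpy, scipy, OpenCV 4.12 (cv2) and the standard library are available. Lean on these libraries where they do the work, as an engineer would, in place of code of your own. Each camera call takes 0.05 s, during which the arm holds its last target.

### The job

Lift the grey dust cover off the mirror and stand it upright, wholly on the round cork mat. Then take the mirror by the black grip on its top, without touching the glass, and turn it until the small camera on the same stand sees the red-banded post (not the blue one) in the middle of its view by way of the mirror; leave both posts where they stand. The mirror springs back when let go, so finish still holding it by the grip, steady at that angle.

Things in the scene. Friction and masses are not known exactly. Their poses are not given: they have to be found in the camera images.
- mirror_stand: Aluminium mirror stand, fixed to the worktop: round graduated base (diameter 116 mm, 10 mm high) with a raised round seat (diameter 76 mm, top 18 mm above the worktop) on which the dust cover stands at the start, and a flat arm out to the camera. Origin on the worktop under the mirror's pivot; z up is the pivot axis; the camera lies on its -x side, its outer end 154 mm from the pivot axis, its top 63 mm high.
- camera_lens (a point): Front of the lens of the small grey camera fixed on the stand, 90 mm from the pivot axis, 47 mm above the worktop. The camera looks level, straight at the pivot.
- pivot (a point): Point on the vertical pivot axis in the middle of the mirror, 47 mm above the worktop. The reflecting face is within 2 mm of this axis. Never moves.
- mirror (a joint): Turn of the mirror about its vertical pivot, rad, 0 to 1.45. At 0 (start and spring rest) the mirror looks straight into the camera lens; it grows anticlockwise seen from above. By reflection the camera then looks from the pivot along a level line turned twice this value anticlockwise from the direction pivot to lens. A spring of 0.06 N m/rad turns it back to 0 when let go.
- grip_center (a point): Middle of the black ribbed grip on top of the mirror, on the pivot axis, 90 mm above the worktop. The grip is an upright block 12 mm thick along this point's x axis (the mirror's normal, pointing out of the reflecting face), 26 mm wide along y, from 68 to 108 mm above the worktop. It turns with the mirror.
- glass_center (a point): Silvered mirror plate, 50 mm wide and 38 mm high, 28 to 66 mm above the worktop, in a black frame under the grip; faces +x of grip_center. This point is the middle of its face, 47 mm above the worktop. Must not be touched with the fingers.
- view_line (a point): On the pivot axis, 47 mm above the worktop; its x axis is the level line along which the camera looks after the reflection. A yellow pointer just above the graduated base, geared two to one to the mirror, shows the same direction; its tip is 54 mm from the axis.
- cover_knob (a point): Middle of the black knob (diameter 22 mm, 35 mm tall) on top of the loose grey dust cover, an upside-down round cup of 72 mm outside diameter, 3 mm wall, 96 mm deep inside, 100 mm tall without the knob, about 120 g. This point is 121 mm above the cover's lower rim and 14 mm below the knob's top. At the start the rim stands on the seat 18 mm above the worktop, over the mirror and its grip (these reach 90 mm up into it, with about 7 mm to spare at the sides).
- mat_center (a point): Centre of the top of the round cork mat, 120 mm in diameter, 4 mm thick, fixed on the worktop.
- red_mark (a point): Middle of the red-white-red banded head (diameter 24 mm, 36 mm tall) of the red post, 47 mm above the worktop; the post is loose, 200 g, on a round foot 44 mm in diameter.
- blue_mark (a point): The same point of the otherwise equal blue-white-blue post.

How it is judged:
By the outcome, as a careful person would: the job done as asked, in the order asked, and still so for the second after the job is handed in, while the arm keeps its last pose, push and grip.
It also fails if it takes over 54 s, if anything falls off the work surface, if the arm or the gripper's body presses on something with over 40 N, if the wrist force passes 120 N, or if a joint passes its speed limit or range.

## Working session

There is one attempt and no reset: what is moved stays moved. The work goes in short steps, Python scripts to look and compute and a tool call to move; the robot and the scene stay as the last step left them, time stands still between calls to the robot, and variables do not carry over. Pictures are saved under pics/ and viewed, and the job is handed in when it is done.

Besides the shell and the picture viewer there is one more tool, called in YAML: its name, and indented under it one key for each argument. send_rows: Moves the arm, as the interface text tells. Its arguments: {"type":"object","properties":{"increments":{"type":"string"},"grip_force":{"type":"number"}},"required":["increments"]}

```bash
ls; mkdir -p pics; python3 - <<'E'
from rig import env
import cv2,numpy as np
s=env.observe()
print(s)
for n in("side","top"):
    im,d=env.get_image(n)
    cv2.imwrite(f"pics/{n}0.png",im[:,:,::-1]); np.savez(f"{n}0.npz",im=im,d=d)
    print(n,env.camera_info(n))
E
```

```text
pics
{'clock': 0.0, 'q': array([ 1.15599904,  0.4683898 , -0.01160947,  1.60365531,  0.00597251,
        1.07141687, -0.05627291]), 'joint_velocities': array([ 1.15020826e-05, -1.99045904e-04,  1.99977172e-03,  1.80875599e-03,
        5.09899692e-04,  1.95490467e-04,  1.70910671e-03]), 'joint_torque': array([-1.94681611e-04, -5.32377398e+01,  2.16947892e-02, -2.51303583e+01,
        1.14358601e-02,  7.81564275e-03, -2.08503849e-05]), 'tool_pos': array([ 0.23587342, -0.60506875,  0.23031703]), 'ee_rot': array([ 8.25605354e-01, -5.64247249e-01, -7.84455917e-04, -4.75517147e-04]), 'force': array([ 0.96163186, -0.23341343, -0.55039973]), 'moment': array([ 0.0090405 ,  0.04272957, -0.00965674]), 'width': 0.08524526625350543}
side {'fx': 502.15287895933534, 'fy': 502.15287895933534, 'cx': 327.6269237035336, 'cy': 245.8125527623969, 'extrinsics': array([[-0.99662917, -0.08188168,  0.00506831,  0.46603246],
       [-0.0551354 ,  0.62277615, -0.78045497,  0.30220123],
       [ 0.06074854, -0.77810363, -0.62519146,  0.65344687],
       [ 0.        ,  0.        ,  0.        ,  1.        ]])}
top {'fx': 547.5197673848373, 'fy': 547.5197673848373, 'cx': 317.12350788809215, 'cy': 244.26973317998633, 'extrinsics': array([[-0.00992791, -0.99974924, -0.02007225, -0.29566198],
       [-0.98012379,  0.01370658, -0.1979128 ,  0.52310312],
       [ 0.19813829,  0.01770843, -0.9800141 ,  0.89046079],
       [ 0.        ,  0.        ,  0.        ,  1.        ]])}
```

View pics/side0.png

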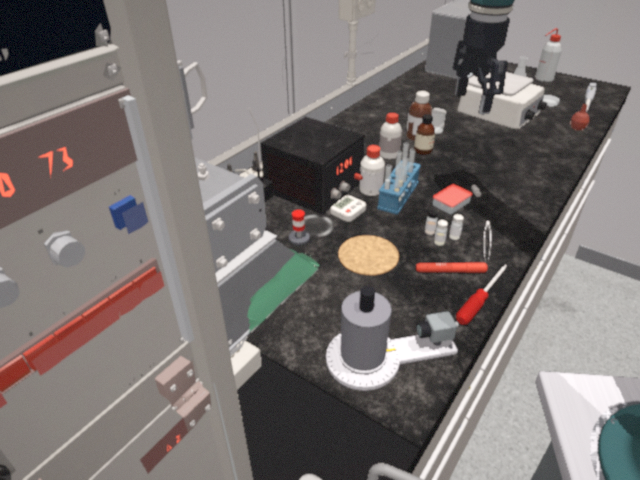

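View pics/top0.png

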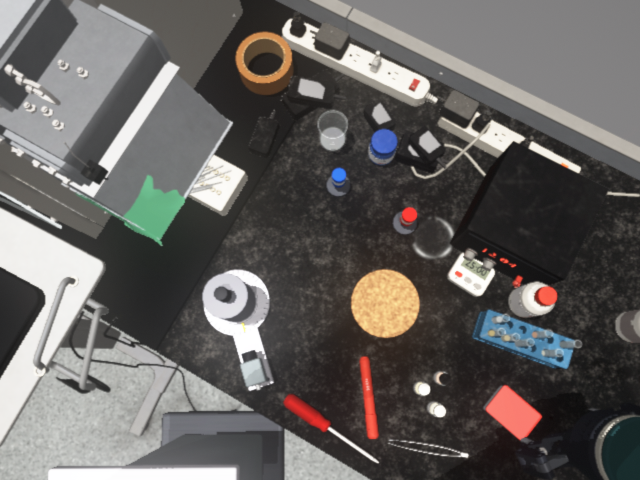

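```bash
cat > h.py <<'E'
import numpy as np,cv2
from rig import env
def ray(n,px):
    c=env.camera_info(n);T=c["extrinsics"];R=T[:3,:3];t=T[:3,3]
    d=np.array([(px[0]-c["cx"])/c["fx"],(px[1]-c["cy"])/c["fy"],1.])
    return -R.T@t,R.T@d
def plane(n,px,z):
    o,d=ray(n,px);return o+d*(z-o[2])/d[2]
def dep(n,px,D):
    o,d=ray(n,px);return o+d*D
def proj(n,p):
    c=env.camera_info(n);T=c["extrinsics"];q=T[:3,:3]@np.asarray(p)+T[:3,3]
    return np.array([c["fx"]*q[0]/q[2]+c["cx"],c["fy"]*q[1]/q[2]+c["cy"]])
def tri(a,b):
    (o1,d1),(o2,d2)=ray("side",a),ray("top",b)
    k=np.linalg.lstsq(np.c_[d1,-d2],o2-o1,rcond=None)[0]
    p,q=o1+d1*k[0],o2+d2*k[1];return (p+q)/2,np.linalg.norm(p-q)
def blobs(m,amin=20):
    n,l,s,c=cv2.connectedComponentsWithStats(m.astype(np.uint8))
    return [(s[i].tolist(),c[i].round(1).tolist(),l==i) for i in range(1,n) if s[i][4]>=amin]
def snap(n,tag):
    im,d=env.get_image(n);cv2.imwrite(f"pics/{n}{tag}.png",im[:,:,::-1]);np.savez(f"{n}{tag}.npz",im=im,d=d);return im,d
def load(n,tag):
    f=np.load(f"{n}{tag}.npz");return f["im"],f["d"]
E
python3 - <<'E'
from h import *
def cloud(n,d):
    c=env.camera_info(n);T=c["extrinsics"]
    v,u=np.mgrid[:480,:640];P=np.stack([(u-c["cx"])/c["fx"]*d,(v-c["cy"])/c["fy"]*d,d],-1)
    return (P-T[:3,3])@T[:3,:3]
for n in("top","side"):
    im,d=load(n,"0");hsv=cv2.cvtColor(im,cv2.COLOR_RGB2HSV);H,S,V=[hsv[...,i].astype(int) for i in range(3)]
    P=cloud(n,d)
    for nm,m in (("red",((H<6)|(H>174))&(S>170)&(V>90)),("blue",(H>100)&(H<125)&(S>150)&(V>80)),("mat",(H>8)&(H<22)&(S>70)&(V>120)),("yel",(H>22)&(H<33)&(S>100)&(V>120))):
        for s,c,mm in blobs(m,8):
            z=np.median(P[mm],axis=0)
            print(n,nm,s,c,z.round(3))
for n,a in(("top",(170,230,290,410)),("side",(270,290,480,400))):
    im,_=load(n,"0");x0,y0,x1,y1=a
    cv2.imwrite(f"pics/{n}0z.png",cv2.resize(im[y0:y1,x0:x1,::-1],None,fx=4 if n=="side" else 3.3,fy=4 if n=="side" else 3.3,interpolation=cv2.INTER_CUBIC)[:600,:800])
E
```

```text
top red [402, 208, 15, 14, 177] [409.0, 214.4] [ 0.566 -0.459  0.065]
top red [482, 248, 5, 4, 14] [484.3, 249.8] [ 0.498 -0.573  0.096]
top red [489, 253, 7, 5, 22] [492.5, 254.7] [ 0.49  -0.586  0.093]
top red [500, 258, 17, 10, 61] [507.3, 262.0] [ 0.477 -0.606  0.096]
top red [456, 272, 5, 4, 10] [458.3, 273.6] [ 0.471 -0.548  0.017]
top red [513, 275, 10, 11, 61] [517.8, 280.0] [ 0.453 -0.638  0.053]
top red [535, 287, 22, 18, 312] [546.1, 295.6] [ 0.42  -0.659  0.11 ]
top red [360, 356, 19, 83, 788] [368.5, 399.1] [ 0.256 -0.385  0.016]
top red [505, 385, 37, 52, 118] [529.3, 413.1] [ 0.234 -0.652  0.022]
top red [284, 395, 47, 37, 709] [306.3, 412.3] [ 0.24  -0.28   0.022]
top blue [371, 130, 26, 24, 493] [383.8, 141.4] [ 0.699 -0.421  0.062]
top blue [332, 167, 14, 16, 173] [338.5, 174.5] [ 0.639 -0.341  0.065]
top mat [236, 32, 56, 52, 1162] [263.5, 57.5] [ 0.876 -0.207  0.047]
top mat [560, 163, 8, 5, 17] [564.1, 164.6] [ 0.66  -0.743  0.036]
top mat [351, 269, 69, 69, 3715] [384.8, 303.0] [ 0.422 -0.419  0.003]
top mat [533, 333, 3, 4, 11] [534.1, 334.4] [ 0.363 -0.656  0.
[... 532 characters left out ...]
65 -0.449  0.034]
side red [416, 264, 71, 9, 302] [450.7, 269.3] [ 0.265 -0.376  0.011]
side red [26, 271, 130, 98, 613] [87.2, 318.0] [0.594 0.177 0.432]
side red [456, 289, 32, 36, 553] [471.3, 306.7] [ 0.242 -0.268  0.022]
side red [0, 360, 29, 30, 426] [12.6, 373.9] [0.615 0.212 0.428]
side blue [119, 201, 16, 11, 51] [127.6, 205.5] [0.57  0.136 0.484]
side blue [112, 211, 9, 17, 46] [115.5, 218.0] [0.575 0.143 0.481]
side mat [418, 104, 7, 5, 18] [421.3, 105.7] [ 0.295 -0.931  0.1  ]
side mat [424, 125, 4, 4, 9] [425.8, 126.7] [ 0.286 -0.853  0.077]
side mat [338, 235, 61, 41, 1972] [368.2, 254.6] [ 0.421 -0.414  0.005]
side yel [386, 349, 9, 2, 13] [389.5, 349.5] [ 0.382 -0.17   0.013]
```

View pics/top0z.png

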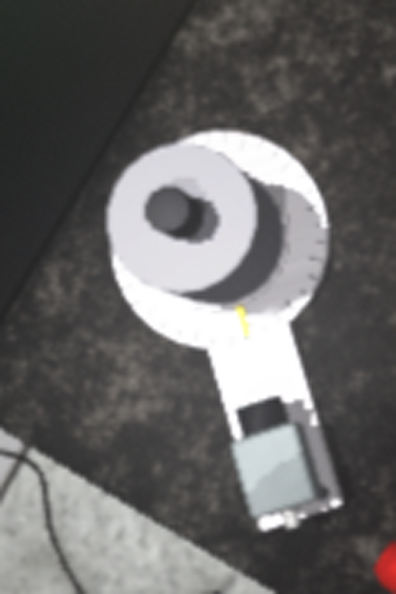

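View pics/side0z.png

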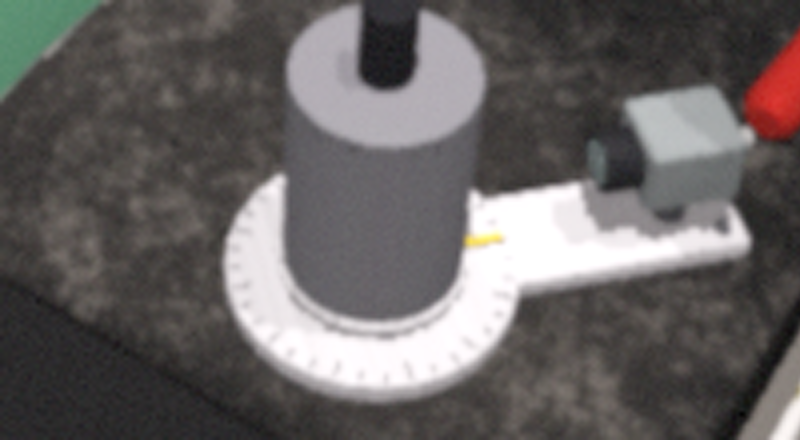

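```bash
cat >> h.py <<'E'
def cloud(n,d):
    c=env.camera_info(n);T=c["extrinsics"]
    v,u=np.mgrid[:480,:640];P=np.stack([(u-c["cx"])/c["fx"]*d,(v-c["cy"])/c["fy"]*d,d],-1)
    return (P-T[:3,3])@T[:3,:3]
def circ(p):
    A=np.c_[2*p,np.ones(len(p))];s=np.linalg.lstsq(A,(p**2).sum(1),rcond=None)[0]
    return s[:2],np.sqrt(s[2]+s[:2]@s[:2])
E
python3 - <<'E'
from h import *
for n in("top","side"):
    im,d=load(n,"0");P=cloud(n,d);ok=d>0
    near=(np.hypot(P[...,0]-.434,P[...,1]+.155)<.09)
    for nm,lo,hi in(("covertop",.112,.125),("knobtop",.148,.16)):
        m=ok&near&(P[...,2]>lo)&(P[...,2]<hi); q=P[m]
        ctr,r=cv2.minEnclosingCircle(q[:,:2].astype(np.float32)*1000)
        print(n,nm,m.sum(),q.mean(0).round(4),np.round(ctr,1),round(r,1),proj(n,q.mean(0)).round(1))
    # base rim: bright pixels at z~.01, convex hull outer edge
    g=im.min(2); m=ok&near&(P[...,2]>.004)&(P[...,2]<.016)&(g>110)
    v,u=np.nonzero(m)
    XY=np.array([plane(n,(a,b),.010)[:2] for a,b in zip(u,v)])
    h=cv2.convexHull(XY.astype(np.float32)*1000)[:,0]/1000
    c,r=circ(h)
    for _ in range(8):
        e=np.hypot(*(h-c).T)-r; k=np.abs(e)<max(.0015,np.median(np.abs(e))*1.5); c,r=circ(h[k])
    print(n,"base",c.round(4),round(r,4),k.sum(),len(h))
    # camera box
    m=ok&(P[...,2]>.058)&(P[...,2]<.068)&(np.hypot(P[...,0]-.33,P[...,1]+.17)<.05)
    print(n,"cam top",m.sum(),P[m].mean(0).round(4), cv2.minAreaRect((P[m][:,:2]*1000).astype(np.float32)))
s=np.array([297.9,214.7]);
print("mat",plane("top",(384.8,303),.004),plane("side",(368.2,254.6),.004))
print("red top",plane("top",(409,214.4),.065))
im,d=load("side","0");P=cloud("side",d)
E
```

```text
top covertop 1438 [ 0.4249 -0.1593  0.1173] [ 425.8 -158. ] 36.2 [225.8 296.2]
top knobtop 164 [ 0.4255 -0.1585  0.1522] [ 425.8 -158.2] 10.9 [221.  293.3]
top base [ 0.4132 -0.1588] 0.0693 18 33
top cam top 499 [ 0.3098 -0.1939  0.0617] ((313.4954528808594, -193.55386352539062), (53.86710739135742, 33.96349334716797), 16.77994728088379)
side covertop 1229 [ 0.4257 -0.1485  0.1181] [ 425.8 -155.9] 37.0 [365.6 311.4]
side knobtop 157 [ 0.4258 -0.1544  0.1526] [ 425.3 -156. ] 11.3 [366.9 291.1]Traceback (most recent call last):
  File "<stdin>", line 12, in <module>
  File "h.py", line 8, in plane
    o,d=ray(n,px);return o+d*(z-o[2])/d[2]
        ~~~^^^^^^
  File "h.py", line 4, in ray
    c=env.camera_info(n);T=c["extrinsics"];R=T[:3,:3];t=T[:3,3]
ValueError: time passes only in moves, steps and waits
```

```bash
python3 - <<'E'
s=open('h.py').read()
s=s.replace("def ray(","_C={}\ndef info(n):\n    if n not in _C:_C[n]=env.camera_info(n)\n    return _C[n]\ndef ray(",1)
a,b=s.split("return _C[n]\n",1)
open('h.py','w').write(a+"return _C[n]\n"+b.replace("env.camera_info(n)","info(n)"))
E
python3 - <<'E'
from h import *
print(env.observe()["clock"])
for n in("top","side"):
    im,d=load(n,"0");P=cloud(n,d);ok=d>0
    g=im.min(2); near=(np.hypot(P[...,0]-.42,P[...,1]+.157)<.075)
    m=ok&near&(P[...,2]>.004)&(P[...,2]<.014)&(g>110)
    v,u=np.nonzero(m)
    XY=np.array([plane(n,(a,b),.010)[:2] for a,b in zip(u,v)])
    XY=XY[XY@[1,.3]>.42*1-.157*.3-.02]
    h=cv2.convexHull(XY.astype(np.float32)*1000)[:,0]/1000
    c=h.mean(0);r=.058
    h=h[np.hypot(*(h-[.42,-.157]).T)>.04]
    c,r=circ(h)
    for _ in range(8):
        e=np.hypot(*(h-c).T)-r; k=np.abs(e)<max(.0012,np.median(np.abs(e))*1.5); c,r=circ(h[k])
    print(n,"base",c.round(4),round(r,4),k.sum(),len(h))
    m=ok&(P[...,2]>.057)&(P[...,2]<.068)&(np.hypot(P[...,0]-.31,P[...,1]+.19)<.04)
    print(n,"cam top",m.sum(),P[m].mean(0).round(4), cv2.minAreaRect((P[m][:,:2]*1000).astype(np.float32)))
print("mat",plane("top",(384.8,303),.004),plane("side",(368.2,254.6),.004))
im,d=load("top","0");P=cloud("top",d)
for nm,c,r in(("red",(409,214.4),9),("blue",(338.5,174.5),9)):
    m=np.zeros((480,640),bool);m[int(c[1])-r:int(c[1])+r+1,int(c[0])-r:int(c[0])+r+1]=1
    m&=P[...,2]>.061; print(nm,m.sum(),P[m].mean(0).round(4))
hs=cv2.cvtColor(im,cv2.COLOR_RGB2HSV)
# pointer yellow
H,S,V=[hs[...,i].astype(int) for i in range(3)]
for n in("top","side"):
    im,d=load(n,"0");hs=cv2.cvtColor(im,cv2.COLOR_RGB2HSV);H,S,V=[hs[...,i].astype(int) for i in range(3)]
    for s,c,mm in blobs((H>20)&(H<34)&(S>60)&(V>120),3):
        if abs(plane(n,c,.012)[0]-.38)<.04 and abs(plane(n,c,.012)[1]+.17)<.05: print(n,s,c,plane(n,c,.012))
E
```

```text
0.1
top base [ 0.4257 -0.1587] 0.0574 23 25
top cam top 579 [ 0.3092 -0.1952  0.0615] ((313.8536682128906, -193.4458465576172), (54.61539077758789, 33.96349334716797), 16.77994728088379)
side base [ 0.4254 -0.1536] 0.0583 25 28
side cam top 539 [ 0.3102 -0.19    0.0622] ((313.3445739746094, -190.9937286376953), (55.194515228271484, 35.87690734863281), 16.300064086914062)
mat [ 0.42168752 -0.41902555  0.004     ] [ 0.42069895 -0.41490977  0.004     ]
red 160 [ 0.5615 -0.4569  0.0818]
blue 155 [ 0.6348 -0.3406  0.0766]
top [241, 322, 4, 10, 18] [243.1, 325.8] [ 0.38428851 -0.17107778  0.012     ]
side [386, 348, 10, 4, 25] [390.1, 349.6] [ 0.38159102 -0.17036581  0.012     ]
```

```bash
python3 - <<'E'
from h import *
im,d=load("top","0");P=cloud("top",d)
for v in range(20,480,40):
    print(v,[tuple((P[v,u]*100).round().astype(int).tolist()) if d[v,u]>0 else None for u in range(20,360,40)])
E
cat >> h.py <<'E'
from scipy.spatial.transform import Rotation as Ro
def to(tgt,yaw=None):
    """shift/turn in tool axes to reach world tgt (tool down)"""
    s=env.observe();R=Ro.from_quat(s["ee_rot"]);y=np.degrees(np.arctan2(*R.as_matrix()[1::-1,0]))
    print("t",round(s["clock"],2),"pos",s["tool_pos"].round(4),"yaw",y.round(2),"zaxis",R.as_matrix()[:,2].round(4),"w",round(s["width"],4),"F",s["force"].round(2))
    if yaw is not None: print("turn z",round(-(yaw-y),2))
    print("shift mm (in present tool axes)",(R.inv().apply(np.array(tgt)-s["tool_pos"])*1000).round(1))
E
python3 -c "
from h import *
to([.4256,-.1572,.22],17.5)"
```

```text
20 [(64, -4, 52), (66, -6, 49), (72, -6, 40), (81, -5, 27), (86, -9, 18), (94, -13, 7), (98, -19, 0), (93, -28, 7), (95, -35, 4)]
60 [(61, -3, 50), (66, -3, 42), (66, -6, 41), (67, -11, 40), (83, -7, 11), (90, -12, 0), (90, -19, 0), (89, -27, 0), (87, -35, 3)]
100 [(59, -1, 47), (62, -2, 40), (62, -7, 41), (64, -9, 35), (66, -13, 31), (81, -12, 0), (81, -19, 0), (79, -27, 5), (81, -35, 0)]
140 [(57, 2, 41), (57, -2, 40), (58, -6, 38), (60, -8, 32), (61, -13, 29), (63, -17, 25), (72, -20, 3), (73, -27, 0), (71, -34, 5)]
180 [(65, 23, 4), (56, 3, 29), (53, -6, 37), (56, -8, 30), (57, -12, 26), (64, -13, 4), (65, -20, 0), (65, -27, 0), (63, -34, 6)]
220 [(57, 21, 6), (54, 10, 15), (57, 8, 4), (51, -8, 28), (58, -5, 0), (58, -12, 0), (58, -20, 0), (57, -27, 0), (57, -34, 0)]
260 [(50, 21, 6), (50, 14, 5), (50, 7, 5), (51, 2, 0), (50, -5, 0), (50, -13, 0), (50, -20, 0), (50, -27, 0), (50, -34, 0)]
300 [(43, 18, 9), (42, 12, 9), (43, 9, 0), (43, 2, 0), (43, -6, 0), (42, -16, 15), (43, -20, 1), (43, -27, 0), (43, -34, 0)]
340 [(36, 18, 7), (36, 13, 6), (38, 33, -59), (36, 1, 0), (36, -6, 0), (36, -13, 0), (36, -20, 1), (36, -27, 0), (36, -34, 0)]
380 [(30, 19, 6), (30, 15, 0), (26, 41, -80), (26, 28, -80), (26, 15, -81), (29, -13, 0), (29, -21, 6), (29, -27, 0), (29, -34, 0)]
420 [(14, 65, -80), (14, 53, -80), (14, 40, -80), (15, 25, -72), (15, 12, -71), (15, 0, -71), (15, -12, -70), (23, -27, 0), (22, -34, 0)]
460 [(2, 64, -80), (2, 51, -80), (2, 39, -81), (11, 10, -30), (11, 1, -29), (11, -8, -29), (5, -12, -65), (2, -23, -80), (16, -34, 0)]
t 0.1 pos [ 0.2359 -0.6051  0.2304] yaw -68.7 zaxis [-7.0e-04  1.5e-03 -1.0e+00] w 0.0853 F [ 0.09 -0.48  0.24]
turn z -86.2
shift mm (in present tool axes) [-348.4 -339.5   11. ]
```

send_rows:
  increments: "0 0 0 -24 -24 0 1;0 0 0 -24 -24 0 1;0 0 0 -24 -24 0 1;0 0 0 -24 -24 0 1;0 0 0 -24 -24 0 1;0 0 0 -24 -24 0 1;0 0 0 -24 -24 0 1;0 0 0 -24 -24 0 1;0 0 0 -24 -24 0 1;0 0 0 -24 -24 0 1"
  grip_force: 30

```text
clock: 0.93
tool_pos: [0.3726, -0.2931, 0.2311]
ee_rot: [0.826, -0.564, -0.0, 0.0]
force: [0.3, -0.2, -0.1]
width: 0.0858
```

send_rows:
  increments: "0 0 -7 -27 -25 0 1;0 0 -7 -30 -21 0 1;0 0 -7 -27 -16 0 1;0 0 -7 -24 -12 0 1;0 0 -7 0 0 0 1;0 0 -7 0 0 0 1;0 0 -7 0 0 0 1;0 0 -7 0 0 0 1;0 0 -7 0 0 0 1;0 0 -7 0 0 0 1"

```text
clock: 1.77
tool_pos: [0.3802, -0.167, 0.2311]
ee_rot: [1.0, 0.014, -0.0, -0.0]
force: [0.4, 0.6, 0.3]
width: 0.0854
```

send_rows:
  increments: "0 0 -7 0 0 0 1;0 0 -7 0 0 0 1;0 0 -2 0 0 0 1;0 0 0 0 0 0 1;0 0 0 0 0 0 1"

```text
clock: 2.18
tool_pos: [0.3803, -0.1671, 0.2311]
ee_rot: [0.989, 0.15, -0.0, -0.0]
force: [-0.1, 0.6, -1.0]
width: 0.0852
```

```bash
python3 -c "
from h import *
to([.4256,-.1572,.124],17.5)"
```

```text
t 2.18 pos [ 0.3803 -0.1671  0.2311] yaw 17.22 zaxis [-4.e-04  1.e-04 -1.e+00] w 0.0852 F [-0.1   0.57 -0.99]
turn z -0.28
shift mm (in present tool axes) [ 46.2   4.  107.1]
```

send_rows:
  increments: "0 0 0 24 2 0 1;0 0 0 22 2 0 1;0 0 0 0 0 20 1;0 0 0 0 0 20 1;0 0 0 0 0 20 1;0 0 0 0 0 20 1;0 0 0 0 0 15 1;0 0 0 0 0 12 1;0 0 0 0 0 0 1"

```text
clock: 2.93
tool_pos: [0.4239, -0.1567, 0.1221]
ee_rot: [0.989, 0.15, -0.002, -0.001]
force: [-0.8, 0.9, 0.3]
width: 0.0851
```

```bash
python3 - <<'E'
from h import *
to([.4256,-.1572,.124],17.5)
snap("side","1");snap("top","1")
E
```

```text
t 2.93 pos [ 0.4239 -0.1567  0.1221] yaw 17.24 zaxis [-0.0045  0.0019 -1.    ] w 0.0851 F [-0.83  0.94  0.26]
turn z -0.26
shift mm (in present tool axes) [ 1.5  1.  -2. ]
```

View pics/side1.png

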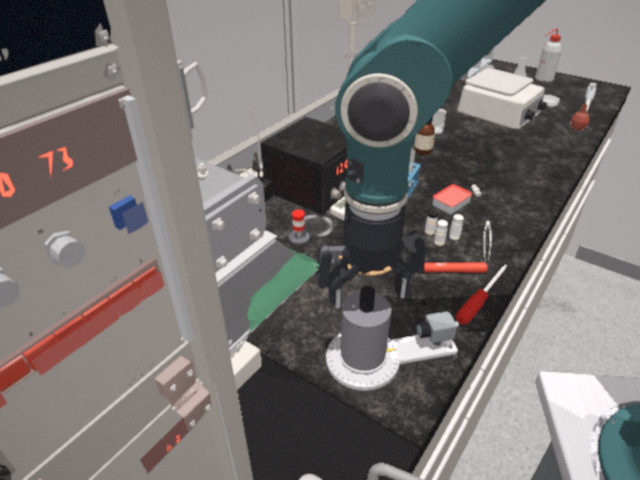

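```bash
python3 - <<'E'
from h import *
c=np.array([.4239,-.1567,.135]);a=np.array([np.cos(.3),np.sin(.3),0])
for k in(-.045,0,.045): print(proj("side",c+k*a),proj("top",c+k*a))
im,_=load("side","1");cv2.imwrite("pics/s1z.png",cv2.resize(im[220:400,270:480,::-1],None,fx=3.3,fy=3.3))
E
```

```text
[397.64127247 294.309567  ] [229.98296235 323.84195822]
[367.61583034 298.97484171] [221.94100628 295.64616014]
[336.93515945 303.74192416] [214.06505142 268.03237676]
```

View pics/s1z.png

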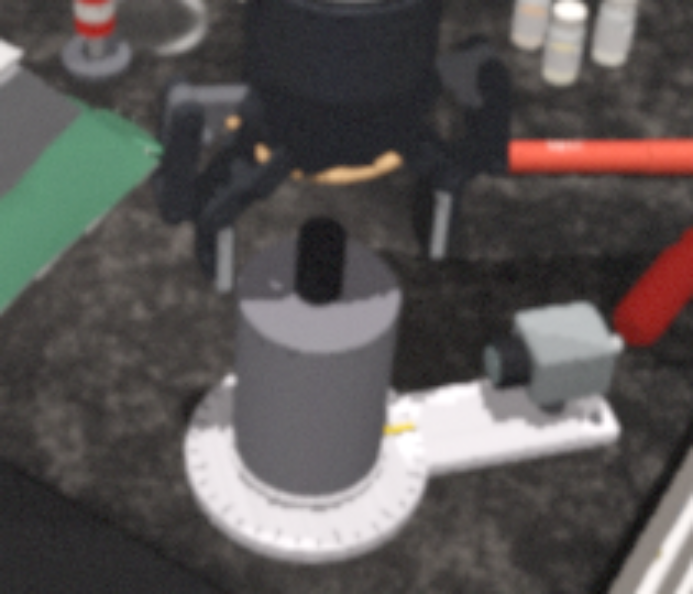

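View pics/top1.png

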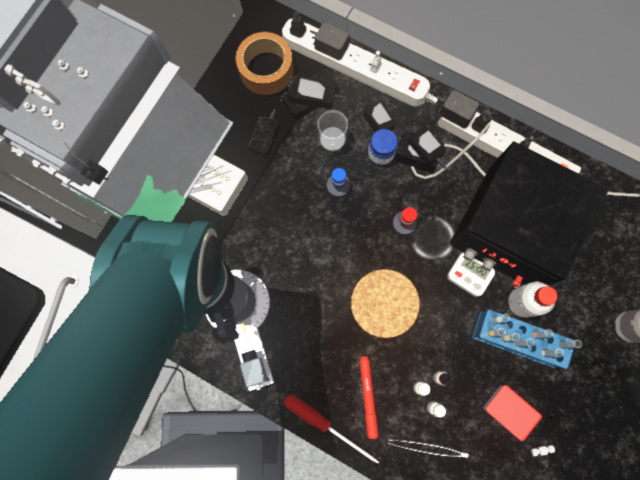

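send_rows:
  increments: "0 0 0 1.5 0 -2 0.6;0 0 0 0 0 0 0.3;0 0 0 0 0 0 0;0 0 0 0 0 0 0;0 0 0 0 0 0 0;0 0 0 0 0 0 0;0 0 0 0 0 0 0;0 0 0 0 0 0 0"
  grip_force: 40

```text
clock: 3.7
tool_pos: [0.4271, -0.157, 0.1266]
ee_rot: [0.989, 0.15, 0.0, 0.0]
force: [-1.6, 0.1, 5.8]
width: 0.0208
```

send_rows:
  increments: "0 0 0 0 0 -5 0;0 0 0 0 0 -5 0;0 0 0 0 0 -8 0;0 0 0 0 0 -8 0;0 0 0 0 0 -8 0;0 0 0 0 0 0 0"

```text
clock: 4.2
tool_pos: [0.4282, -0.1572, 0.1622]
ee_rot: [0.989, 0.15, 0.001, 0.001]
force: [-0.5, 0.2, -1.4]
width: 0.0209
```

```bash
python3 - <<'E'
from h import *
to([.4256,-.1572,.23],17.5)
im,_=snap("side","2");cv2.imwrite("pics/s2z.png",cv2.resize(im[200:400,250:480,::-1],None,fx=3,fy=3))
E
```

```text
t 4.2 pos [ 0.4282 -0.1572  0.1622] yaw 17.29 zaxis [ 0.0032 -0.0014 -1.    ] w 0.0209 F [-0.51  0.17 -1.44]
turn z -0.21
shift mm (in present tool axes) [ -2.3  -0.6 -67.8]
```

View pics/s2z.png

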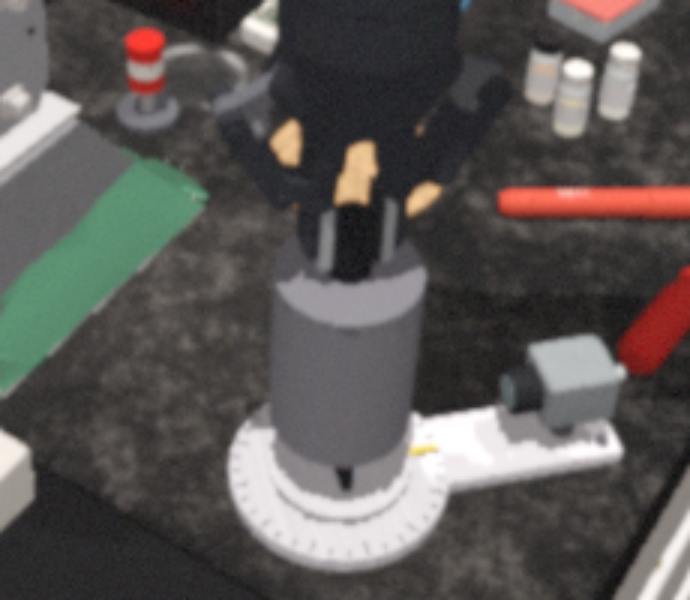

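send_rows:
  increments: "0 0 0 -1.5 0 -8 0;0 0 0 0 0 -10 0;0 0 0 0 0 -12 0;0 0 0 0 0 -12 0;0 0 0 0 0 -12 0;0 0 0 0 0 -12 0;0 0 0 0 0 -12 0;0 0 0 0 0 0 0"

```text
clock: 4.92
tool_pos: [0.427, -0.1576, 0.2409]
ee_rot: [0.989, 0.15, 0.002, 0.001]
force: [0.8, 0.3, -1.5]
width: 0.0209
```

```bash
python3 - <<'E'
from h import *
to([.4212,-.417,.235])
im,_=snap("side","3");cv2.imwrite("pics/s3z.png",cv2.resize(im[180:400,250:480,::-1],None,fx=2.7,fy=2.7))
E
```

```text
t 4.92 pos [ 0.427  -0.1576  0.2409] yaw 17.3 zaxis [ 0.0042 -0.0019 -1.    ] w 0.0209 F [ 0.78  0.32 -1.48]
shift mm (in present tool axes) [-82.7 245.9   6.4]
```

View pics/s3z.png

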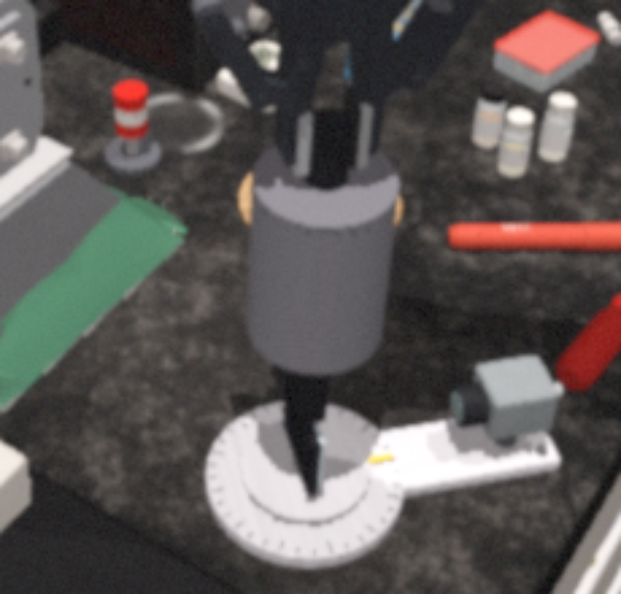

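send_rows:
  increments: "0 0 0 -4 12 0 0;0 0 0 -8 24 0 0;0 0 0 -9 26 0 0;0 0 0 -9 26 0 0;0 0 0 -9 26 0 0;0 0 0 -9 26 0 0;0 0 0 -9 26 0 0;0 0 0 -9 26 0 0;0 0 0 -8 24 0 0;0 0 0 -5 16 0 0"

```text
clock: 5.8
tool_pos: [0.4178, -0.4048, 0.2371]
ee_rot: [0.989, 0.149, -0.001, -0.0]
force: [0.5, 0.0, -0.8]
width: 0.0209
```

send_rows:
  increments: "0 0 0 -3 10 0 0;0 0 0 -1 4 0 0;0 0 0 0 0 0 0;0 0 0 0 0 0 0"

```text
clock: 6.13
tool_pos: [0.4197, -0.4154, 0.2379]
ee_rot: [0.989, 0.151, -0.0, -0.001]
force: [0.2, 1.0, -1.1]
width: 0.0213
```

```bash
python3 - <<'E'
from h import *
to([.4212,-.417,.1126])
E
```

```text
t 6.13 pos [ 0.4197 -0.4154  0.2379] yaw 17.37 zaxis [-5.0e-04  1.3e-03 -1.0e+00] w 0.0213 F [ 0.19  0.97 -1.07]
shift mm (in present tool axes) [  0.9   2.1 125.3]
```

send_rows:
  increments: "0 0 0 1 2 12 0;0 0 0 0 0 18 0;0 0 0 0 0 18 0;0 0 0 0 0 18 0;0 0 0 0 0 18 0;0 0 0 0 0 15 0;0 0 0 0 0 10 0;0 0 0 0 0 7 0;0 0 0 0 0 3 0;0 0 0 0 0 0 0"

```text
clock: 6.97
tool_pos: [0.4211, -0.418, 0.1188]
ee_rot: [0.989, 0.151, -0.0, -0.0]
force: [0.2, -0.4, -0.7]
width: 0.0209
```

```bash
python3 - <<'E'
from h import *
to([.4212,-.417,.1126])
im,_=snap("side","4");cv2.imwrite("pics/s4z.png",cv2.resize(im[100:330,250:480,::-1],None,fx=2.6,fy=2.6))
im,_=snap("top","4");
E
```

```text
t 6.97 pos [ 0.4211 -0.418   0.1188] yaw 17.33 zaxis [-4.e-04  5.e-04 -1.e+00] w 0.0209 F [ 0.21 -0.38 -0.7 ]
shift mm (in present tool axes) [ 0.4 -0.9  6.2]
```

View pics/s4z.png

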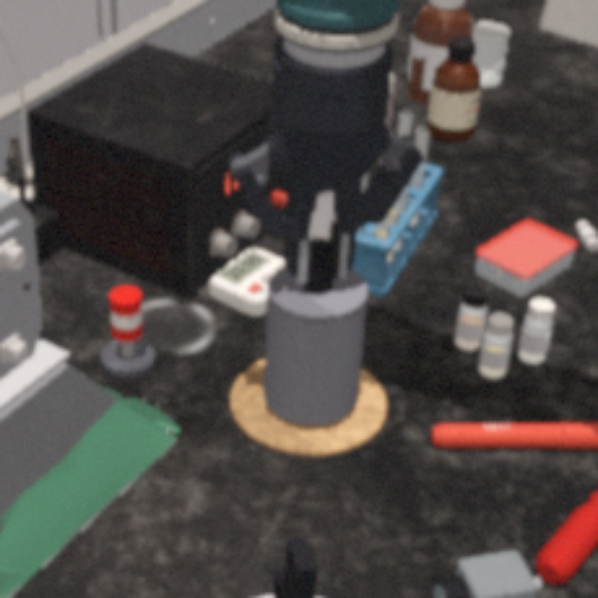

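View pics/top4.png

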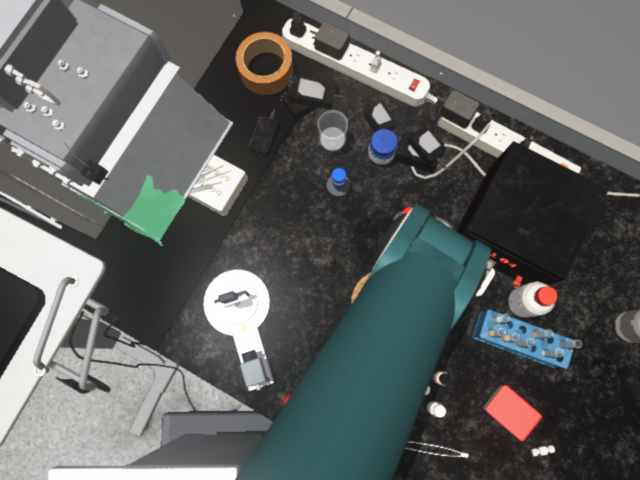

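send_rows:
  increments: "0 0 0 0 0 2 0;0 0 0 0 0 2 0;0 0 0 0 0 1.5 0;0 0 0 0 0 0 0;0 0 0 0 0 0 0"

```text
clock: 7.48
tool_pos: [0.421, -0.4184, 0.1138]
ee_rot: [0.989, 0.15, -0.0, -0.0]
force: [-0.1, -0.1, -0.1]
width: 0.0205
```

```bash
python3 - <<'E'
from h import *
to([.4212,-.417,.1126])
im,d=load("top","4");P=cloud("top",d)
cv2.imwrite("pics/t4z.png",cv2.resize(im[260:400,190:290,::-1],None,fx=4.2,fy=4.2,interpolation=cv2.INTER_CUBIC))
m=(P[...,2]>.1)&(P[...,2]<.12)&(np.hypot(P[...,0]-.4256,P[...,1]+.157)<.04)
print(m.sum(),P[m].mean(0),cv2.minAreaRect((P[m][:,:2]*1000).astype(np.float32)))
E
```

```text
t 7.48 pos [ 0.421  -0.4184  0.1138] yaw 17.3 zaxis [-1.e-04 -0.e+00 -1.e+00] w 0.0205 F [-0.05 -0.09 -0.09]
shift mm (in present tool axes) [ 0.6 -1.3  1.2]
134 [ 0.42535715 -0.15873785  0.10717692] ((425.6653137207031, -158.1148681640625), (12.527464866638184, 26.065561294555664), 16.773162841796875)
```

View pics/t4z.png

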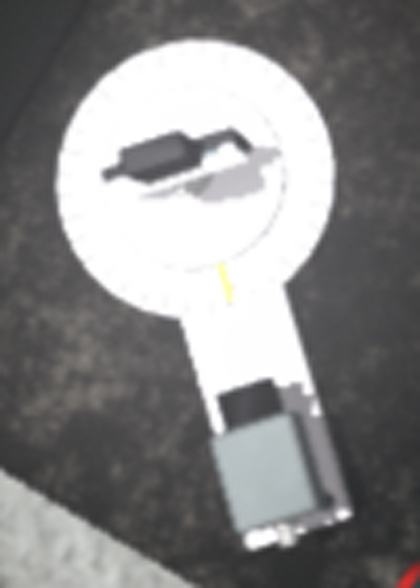

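send_rows:
  increments: "0 0 0 0 0 1 0;0 0 0 0 0 1 0;0 0 0 0 0 0 0;0 0 0 0 0 0 0"

```text
clock: 7.82
tool_pos: [0.4212, -0.4188, 0.1127]
ee_rot: [0.989, 0.15, 0.0, 0.0]
force: [-1.7, 0.2, 5.1]
width: 0.0206
```

```bash
python3 - <<'E'
from h import *
to([.4212,-.417,.1126])
im,_=snap("side","5");cv2.imwrite("pics/s5z.png",cv2.resize(im[150:300,300:440,::-1],None,fx=4,fy=4,interpolation=cv2.INTER_CUBIC))
E
```

```text
t 7.82 pos [ 0.4212 -0.4188  0.1127] yaw 17.29 zaxis [ 4.e-04 -9.e-04 -1.e+00] w 0.0206 F [-1.7   0.23  5.11]
shift mm (in present tool axes) [ 0.6 -1.7  0.1]
```

View pics/s5z.png

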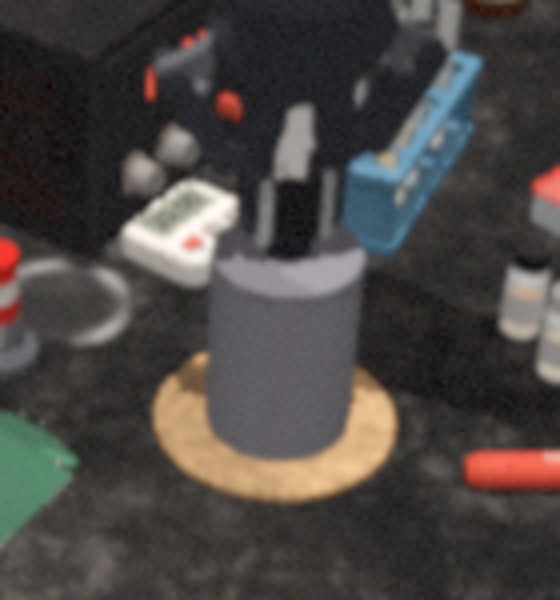

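send_rows:
  increments: "0 0 0 0 0 -1 0.3;0 0 0 0 0 0 0.6;0 0 0 0 0 0 1;0 0 0 0 0 0 1;0 0 0 0 0 0 1;0 0 0 0 0 0 1"

```text
clock: 8.37
tool_pos: [0.421, -0.4184, 0.1126]
ee_rot: [0.989, 0.15, -0.0, -0.0]
force: [1.0, 0.1, -0.4]
width: 0.0834
```

send_rows:
  increments: "0 0 0 0 0 -8 1;0 0 0 0 0 -15 1;0 0 0 0 0 -20 1;0 0 0 0 0 -20 1;0 0 0 0 0 -20 1;0 0 0 0 0 -15 1;0 0 0 0 0 0 1"

```text
clock: 8.95
tool_pos: [0.4227, -0.4198, 0.215]
ee_rot: [0.989, 0.15, 0.002, 0.003]
force: [0.8, -1.0, 0.4]
width: 0.0858
```

```bash
python3 - <<'E'
from h import *
to([.4256,-.157,.21],17)
E
```

```text
t 8.95 pos [ 0.4227 -0.4198  0.215 ] yaw 17.3 zaxis [ 0.0049 -0.0049 -1.    ] w 0.0858 F [ 0.79 -0.97  0.35]
turn z 0.3
shift mm (in present tool axes) [  80.9 -250.1    3.7]
```

send_rows:
  increments: "0 0 0 8 -25 0 1;0 0 0 8 -25 0 1;0 0 0 8 -25 0 1;0 0 0 8 -25 0 1;0 0 0 8 -25 0 1;0 0 0 8 -25 0 1;0 0 0 8 -25 0 1;0 0 0 8 -25 0 1;0 0 0 8 -25 0 1;0 0 0 8 -25 0 1"

```text
clock: 9.78
tool_pos: [0.4226, -0.1546, 0.2105]
ee_rot: [0.989, 0.15, -0.0, -0.0]
force: [-0.1, -0.2, -0.0]
width: 0.0851
```

send_rows:
  increments: "0 0 0 0 0 0 1;0 0 0 0 0 0 1;0 0 0 0 0 0 1"

```text
clock: 10.03
tool_pos: [0.423, -0.1566, 0.2107]
ee_rot: [0.989, 0.15, -0.0, 0.0]
force: [-0.2, 0.2, -0.1]
width: 0.0855
```

```bash
python3 - <<'E'
from h import *
to([.4256,-.157,.078],17)
im,_=snap("side","6")
im,d=snap("top","6");P=cloud("top",d)
m=(P[...,2]>.10)&(P[...,2]<.112)&(np.hypot(P[...,0]-.4212,P[...,1]+.417)<.06)
print("cover top",m.sum(),P[m].mean(0),cv2.minEnclosingCircle((P[m][:,:2]*1000).astype(np.float32)))
for c in((409,214.4),(338.5,174.5)):
    u,v=int(c[0]),int(c[1]);print(np.median(P[v-4:v+5,u-4:u+5].reshape(-1,3),axis=0))
E
```

```text
t 10.03 pos [ 0.423  -0.1566  0.2107] yaw 17.28 zaxis [-1.e-04 -5.e-04 -1.e+00] w 0.0855 F [-0.18  0.24 -0.15]
turn z 0.28
shift mm (in present tool axes) [  2.4   1.1 132.7]
cover top 1410 [ 0.41971538 -0.41921949  0.10358998] ((420.52825927734375, -419.69427490234375), 35.90253829956055)
[ 0.56696124 -0.45887955  0.06469078]
[ 0.63980026 -0.33956033  0.06479352]
```

View pics/top6.png

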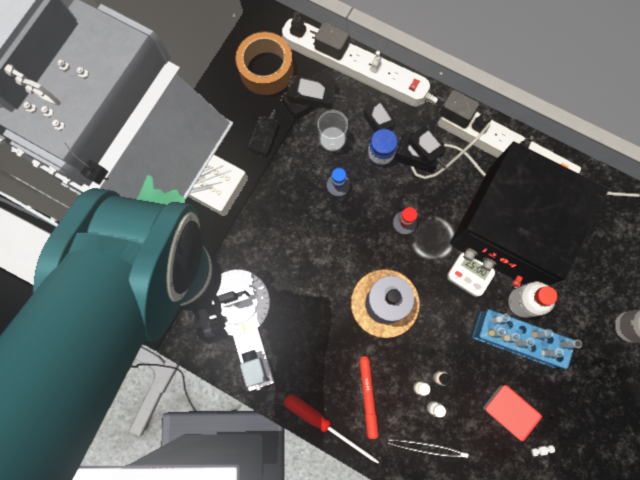

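View pics/side6.png

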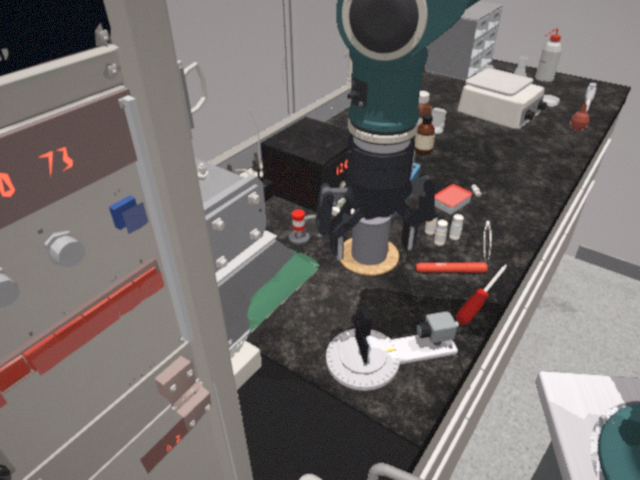

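send_rows:
  increments: "0 0 0 2.5 1 15 1;0 0 0 0 0 20 1;0 0 0 0 0 20 1;0 0 0 0 0 20 1;0 0 0 0 0 15 1;0 0 0 0 0 10 1;0 0 0 0 0 10 1;0 0 0 0 0 0 1"

```text
clock: 10.8
tool_pos: [0.4248, -0.1564, 0.0992]
ee_rot: [0.989, 0.15, -0.001, -0.001]
force: [-1.0, -0.2, 0.9]
width: 0.0853
```

```bash
python3 - <<'E'
from h import *
to([.4256,-.157,.077],17)
im,_=snap("side","7");cv2.imwrite("pics/s7z.png",cv2.resize(im[220:400,270:480,::-1],None,fx=3.3,fy=3.3,interpolation=cv2.INTER_CUBIC))
E
```

```text
t 10.8 pos [ 0.4248 -0.1564  0.0992] yaw 17.24 zaxis [-0.0027  0.001  -1.    ] w 0.0853 F [-1.05 -0.23  0.85]
turn z 0.24
shift mm (in present tool axes) [ 0.6  0.8 22.2]
```

View pics/s7z.png

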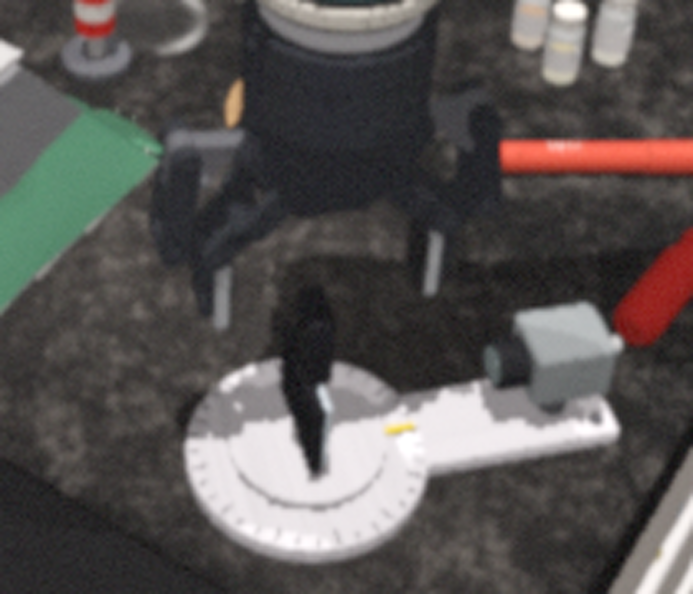

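send_rows:
  increments: "0 0 0 0.5 0.5 8 1;0 0 0 0 0 8 1;0 0 0 0 0 5 1;0 0 0 0 0 0 1;0 0 0 0 0 0 1"

```text
clock: 11.27
tool_pos: [0.4262, -0.1564, 0.0795]
ee_rot: [0.989, 0.15, -0.0, -0.0]
force: [0.0, 0.4, 0.1]
width: 0.0854
```

send_rows:
  increments: "0 0 0 0 0 0 0.6;0 0 0 0 0 0 0.4;0 0 0 0 0 0 0.25;0 0 0 0 0 0 0.25;0 0 0 0 0 0 0.25"
  grip_force: 30

```text
clock: 11.68
tool_pos: [0.4265, -0.1565, 0.0799]
ee_rot: [0.989, 0.15, 0.0, 0.0]
force: [-0.0, -0.7, -0.6]
width: 0.0256
```

```bash
python3 - <<'E'
from h import *
to([.4256,-.157,.077],17)
im,_=snap("side","8");cv2.imwrite("pics/s8z.png",cv2.resize(im[220:400,270:480,::-1],None,fx=3.3,fy=3.3,interpolation=cv2.INTER_CUBIC))
E
```

```text
t 11.68 pos [ 0.4265 -0.1565  0.0799] yaw 17.3 zaxis [ 3.e-04 -2.e-04 -1.e+00] w 0.0256 F [-0.03 -0.66 -0.63]
turn z 0.3
shift mm (in present tool axes) [-1.   0.2  2.9]
```

View pics/s8z.png

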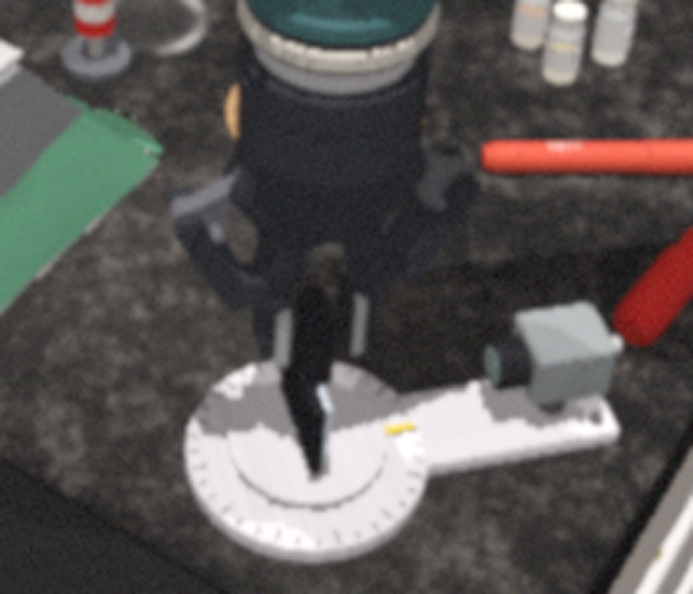

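```bash
python3 - <<'E'
from h import *
im,_=load("side","8");z=np.clip((im[290:350,330:400,::-1].astype(float)/255)**.5*255,0,255).astype(np.uint8);cv2.imwrite("pics/s8y.png",cv2.resize(z,None,fx=9,fy=9,interpolation=cv2.INTER_CUBIC))
for p in([.4256,-.157,.108],[.4256,-.157,.085]):print(proj("side",p))
E
```

```text
[365.44175431 311.95314346]
[364.63689903 322.72766337]
```

View pics/s8y.png

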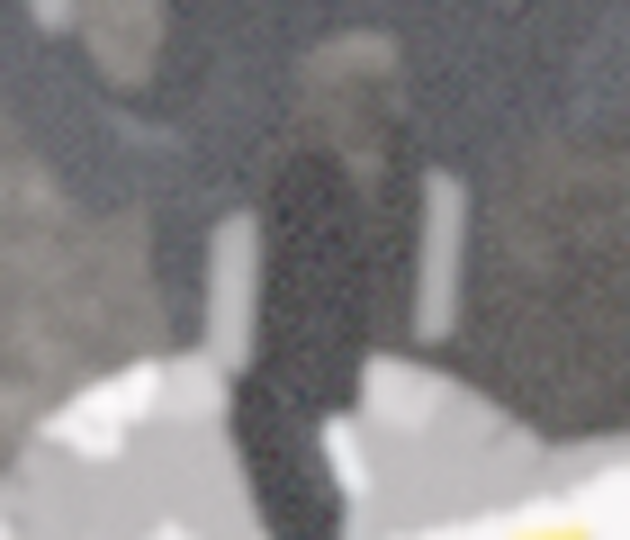

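send_rows:
  increments: "0 0 0 1.5 0 2.5 0.25;0 0 0 0 0 0 0.1;0 0 0 0 0 0 0;0 0 0 0 0 0 0;0 0 0 0 0 0 0;0 0 0 0 0 0 0"
  grip_force: 30

```text
clock: 12.23
tool_pos: [0.4261, -0.1566, 0.0771]
ee_rot: [0.989, 0.15, -0.002, 0.0]
force: [-5.1, -0.6, 4.4]
width: 0.0117
```

```bash
python3 - <<'E'
from h import *
to([.4256,-.157,.077],17)
im,_=snap("side","9");z=np.clip((im[270:390,320:440,::-1].astype(float)/255)**.5*255,0,255).astype(np.uint8);cv2.imwrite("pics/s9y.png",cv2.resize(z,None,fx=5,fy=5,interpolation=cv2.INTER_CUBIC))
print(env.observe()["moment"])
E
```

```text
t 12.23 pos [ 0.4261 -0.1566  0.0771] yaw 17.28 zaxis [-3.5e-03 -6.0e-04 -1.0e+00] w 0.0117 F [-5.13 -0.65  4.36]
turn z 0.28
shift mm (in present tool axes) [-0.6  0.3  0.1]
[-0.2586388   0.84948584  0.05406373]
```

View pics/s9y.png

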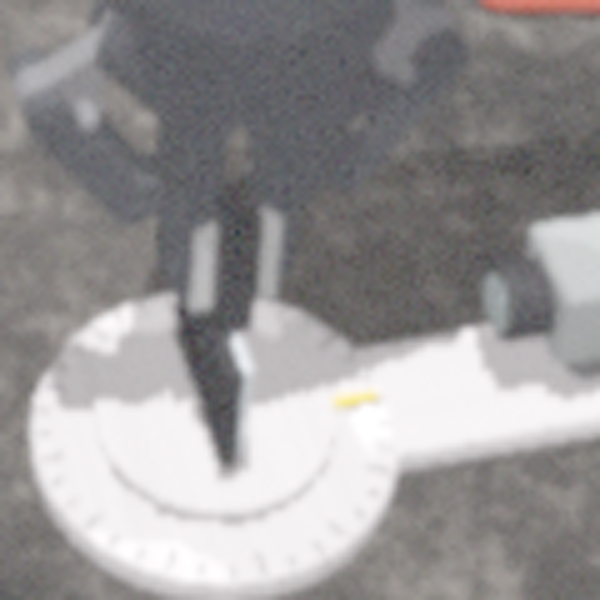

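send_rows:
  increments: "0 0 0 -1 0 -0.5 0;0 0 0 0 0 0 0;0 0 0 0 0 0 0"
  grip_force: 40

```text
clock: 12.53
tool_pos: [0.4261, -0.1565, 0.0772]
ee_rot: [0.989, 0.15, -0.001, -0.0]
force: [-1.3, -3.3, -7.0]
width: 0.0113
```

```bash
python3 - <<'E'
from h import *
to([.4256,-.157,.077],17)
print(env.observe()["moment"])
# red direction per camera
for n in("top","side"):
    im,d=load(n,"6");P=cloud(n,d);hs=cv2.cvtColor(im,cv2.COLOR_RGB2HSV);H,S,V=[hs[...,i].astype(int) for i in range(3)]
    q=P[(((H<7)|(H>173))&(S>140)&(V>80)&(np.hypot(P[...,0]-.566,P[...,1]+.457)<.04)&(P[...,2]>.02))]
    print(n,"red band pts",len(q),q.mean(0),q.min(0),q.max(0))
    t=q[np.abs(q[:,2]-.065)<.003]; print(" top face",len(t),t.mean(0) if len(t) else "",cv2.minEnclosingCircle((t[:,:2]*1000).astype(np.float32)))
    # red foot grey: circle on z~.. skip
E
```

```text
t 12.53 pos [ 0.4261 -0.1565  0.0772] yaw 17.28 zaxis [-1.6e-03  1.0e-04 -1.0e+00] w 0.0113 F [-1.27 -3.27 -6.96]
turn z 0.28
shift mm (in present tool axes) [-0.6  0.3  0.2]
[-0.52391047  0.15123524  0.04168413]
top red band pts 180 [ 0.56496796 -0.45880739  0.06252475] [ 0.5538758  -0.47137239  0.02951423] [ 0.57781398 -0.44762017  0.06975779]
 top face 151 [ 0.565973   -0.45989277  0.06473817] ((566.0166625976562, -460.080810546875), 12.216950416564941)
side red band pts 155 [ 0.56506937 -0.45342036  0.05605277] [ 0.55345839 -0.47321134  0.02995015] [ 0.57736107 -0.44529714  0.0678942 ]
 top face 82 [ 0.56550128 -0.45684459  0.0653878 ] ((563.9155883789062, -459.3573913574219), 14.181474685668945)
```

send_rows:
  increments: "0 0 -2 0 0 0.3 0;0 0 -4 0 0 0 0;0 0 -4 0 0 0 0;0 0 -4 0 0 0 0;0 0 -4 0 0 0 0;0 0 -2 0 0 0 0;0 0 0 0 0 0 0;0 0 0 0 0 0 0"
  grip_force: 50

```text
clock: 13.2
tool_pos: [0.4263, -0.1565, 0.0772]
ee_rot: [0.948, 0.319, -0.001, -0.0]
force: [-2.2, -2.9, -5.0]
width: 0.0108
```

```bash
python3 - <<'E'
from h import *
to([.4256,-.157,.077],66)
print(env.observe()["moment"],env.observe()["q"])
im,_=snap("side","10");z=np.clip((im[270:390,320:440,::-1].astype(float)/255)**.5*255,0,255).astype(np.uint8);cv2.imwrite("pics/s10y.png",cv2.resize(z,None,fx=5,fy=5,interpolation=cv2.INTER_CUBIC))
E
```

```text
t 13.2 pos [ 0.4263 -0.1565  0.0772] yaw 37.21 zaxis [-1.3e-03  2.0e-04 -1.0e+00] w 0.0108 F [-2.23 -2.88 -4.99]
turn z -28.79
shift mm (in present tool axes) [-0.9  0.   0.2]
[-0.44278321  0.36552728 -0.0339663 ] [ 0.63738856  0.43158713 -0.42203671  2.15778012  0.30434255  0.60925556
  0.64722432]
```

View pics/s10y.png

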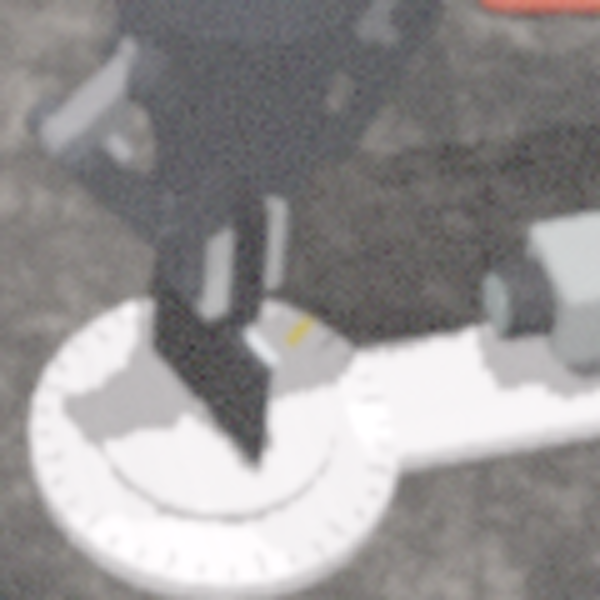

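send_rows:
  increments: "0 0 -3 0 0 0 0;0 0 -4 0 0 0 0;0 0 -4 0 0 0 0;0 0 -4 0 0 0 0;0 0 -4 0 0 0 0;0 0 -4 0 0 0 0;0 0 -4 0 0 0 0;0 0 -2 0 0 0 0;0 0 0 0 0 0 0;0 0 0 0 0 0 0"

```text
clock: 14.08
tool_pos: [0.4265, -0.1562, 0.0772]
ee_rot: [0.838, 0.546, -0.0, -0.0]
force: [-0.6, -0.6, -7.7]
width: 0.0116
```

```bash
cat > ptr.py <<'E'
import sys
from h import *
tag=sys.argv[1]
to([.4256,-.157,.077],66)
print(env.observe()["moment"])
piv={"top":np.array([.4256,-.1585]),"side":np.array([.4254,-.1545])}
for n in("side","top"):
    im,d=snap(n,tag);hs=cv2.cvtColor(im,cv2.COLOR_RGB2HSV);H,S,V=[hs[...,i].astype(int) for i in range(3)]
    m=(H>18)&(H<36)&(S>80)&(V>50)
    for s,c,mm in blobs(m,3):
        p=plane(n,c,.012)[:2]
        r=p-piv[n]
        if np.hypot(*r)<.075:
            v,u=np.nonzero(mm);X=np.array([plane(n,(a,b),.012)[:2] for a,b in zip(u,v)])-piv[n]
            print(n,s,c,"r mm",(np.hypot(*r)*1000).round(1),"dir",np.degrees(np.arctan2(r[1],r[0])).round(2),"axis",[round(float(x),3) for x in cv2.fitLine((X*1000).astype(np.float32),cv2.DIST_L2,0,.01,.01)[:2,0]])
    if n=="side":
        z=np.clip((im[270:390,320:440,::-1].astype(float)/255)**.5*255,0,255).astype(np.uint8);cv2.imwrite(f"pics/s{tag}y.png",cv2.resize(z,None,fx=5,fy=5,interpolation=cv2.INTER_CUBIC))
    else:
        z=np.clip((im[260:350,190:300,::-1].astype(float)/255)**.6*255,0,255).astype(np.uint8);cv2.imwrite(f"pics/t{tag}y.png",cv2.resize(z,None,fx=6,fy=6,interpolation=cv2.INTER_CUBIC))
E
python3 ptr.py 11
```

```text
t 14.08 pos [ 0.4265 -0.1562  0.0772] yaw 66.19 zaxis [-8.e-04  3.e-04 -1.e+00] w 0.0116 F [-0.6  -0.59 -7.67]
turn z 0.19
shift mm (in present tool axes) [-1.1 -0.5  0.2]
[-0.30018595  0.21963707 -0.06448205]
top [256, 288, 8, 6, 24] [259.5, 290.5] r mm 45.1 dir -63.81 axis [0.465, -0.885]
```

View pics/s11y.png

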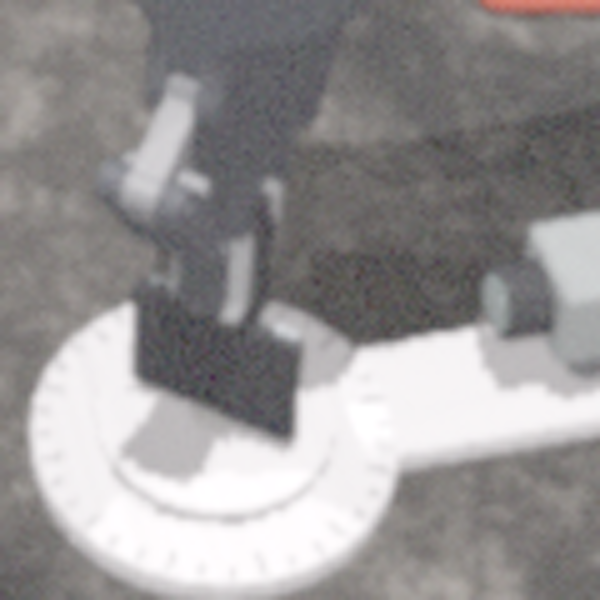

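View pics/t11y.png

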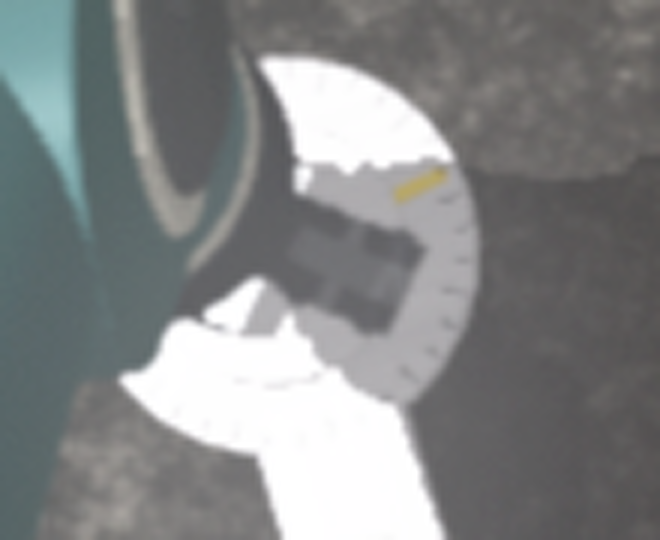

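```bash
cat > ptr2.py <<'E'
from h import *
import sys
def meas(im,d,P,piv,z):
    lab=cv2.cvtColor(im.astype(np.float32)/255,cv2.COLOR_RGB2LAB)
    w=np.clip(lab[...,2]-18,0,None)
    v,u=np.mgrid[:480,:640]
    o,_=ray("top",(0,0)); 
    c=info("top");R=c["extrinsics"][:3,:3]
    D=np.stack([(u-c["cx"])/c["fx"],(v-c["cy"])/c["fy"],np.ones_like(u)],-1)@R
    X=o[:2]+D[...,:2]*((z-o[2])/D[...,2])[...,None]-piv
    r=np.hypot(X[...,0],X[...,1]);m=(r>.03)&(r<.062)&(w>0)&(lab[...,1]<15)
    ww=w[m];c0=(X[m]*ww[:,None]).sum(0)/ww.sum();Q=(X[m]-c0)
    C=(Q*ww[:,None]).T@Q/ww.sum();e,V=np.linalg.eigh(C);ax=V[:,1]*np.sign(V[:,1]@c0)
    a=lambda t:np.degrees(np.arctan2(t[1],t[0]))
    return m.sum(),np.hypot(*c0)*1000,a(c0),a(ax),(X[m]@(c0/np.hypot(*c0))).max()*1000,np.median(P[m][:,2])*1000
piv=np.array([.4256,-.1585])
tags=sys.argv[1:]
for t in tags:
    if t=="new":
        ims=[env.get_image("top") for _ in range(4)]
        im=np.mean([i[0].astype(float) for i in ims],0);d=np.median([i[1] for i in ims],0)
    else: im,d=load("top",t)
    for z in(.011,.013,.016): print(t,z,np.round(meas(im,d,cloud("top",d),piv,z),2))
E
python3 ptr2.py 4 11 new
python3 - <<'E'
from h import *
# base circle in top4 at z=.010
im,d=load("top","4");g=im.min(2)
m=(g>120)
m=max(blobs(m[250:400,180:300],200),key=lambda b:b[0][4])[2]
cs=max(cv2.findContours(m.astype(np.uint8),cv2.RETR_EXTERNAL,cv2.CHAIN_APPROX_NONE)[0],key=len)[:,0]+[180,250]
X=np.array([plane("top",p,.010)[:2] for p in cs]);a=X-[.4256,-.1585]
k=(a[:,0]>-.03)&(np.abs(np.hypot(*a.T)-.058)<.006);c,r=circ(X[k]);print("base",c,r,k.sum(),"of",len(cs))
# camera: lens direction from top face of camera box, arm edges
P=cloud("top",d);q=P[(P[...,2]>.058)&(P[...,2]<.068)&(np.hypot(P[...,0]-.31,P[...,1]+.19)<.05)]
b=cv2.minAreaRect((q[:,:2]*1000).astype(np.float32));print(len(q),b,q.mean(0))
e=np.median(q,axis=0)[:2]-c;print(np.degrees(np.arctan2(e[1],e[0])))
rp=np.array([.5660,-.4600])-c;print("red dir",np.degrees(np.arctan2(rp[1],rp[0])),np.hypot(*rp))
print(plane("top",(409,214.4),.065))
E
```

```text
4 0.011 [  13.     44.76 -163.62 -162.59   52.17   13.26]
4 0.013 [  13.     44.95 -163.28 -162.59   52.34   13.26]
4 0.016 [  13.     45.23 -162.77 -162.59   52.59   13.26]
11 0.011 [ 24.    44.85 -63.29 -64.88  52.48  12.92]
11 0.013 [ 24.    44.97 -63.7  -64.88  52.58  12.92]
11 0.016 [ 24.    45.15 -64.31 -64.88  52.73  12.92]
new 0.011 [ 23.    45.14 -63.22 -65.54  52.48  12.63]
new 0.013 [ 23.    45.26 -63.63 -65.54  52.58  12.63]
new 0.016 [ 23.    45.44 -64.23 -65.54  52.73  12.63]
base [ 0.42635023 -0.15765759] 0.05832062218969214 129 of 297
561 ((313.86187744140625, -193.49972534179688), (54.338417053222656, 34.17911911010742), 17.175071716308594) [ 0.30871389 -0.19532144  0.06181427]
-162.5496001476594
red dir -65.20812686642617 0.3330360255509057
[ 0.56597655 -0.45888935  0.065     ]
```

```bash
python3 - <<'E'
from h import *
L=[env.get_image("side") for _ in range(4)]
d=np.mean([x[1] for x in L],0);im=np.mean([x[0].astype(float) for x in L],0)
P=cloud("side",d)
m=(np.hypot(P[...,0]-.4256,P[...,1]+.155)<.03)&(P[...,2]>.03)&(P[...,2]<.063)&(im.max(2)<90)
q=P[m];print(len(q))
# vertical plane: line fit in xy
for f in(cv2.DIST_L2,cv2.DIST_HUBER):
    l=cv2.fitLine((q[:,:2]*1000).astype(np.float32),f,0,.01,.01)[:,0];n=np.degrees(np.arctan2(l[1],l[0]))+90
    print("plate normal dir mod 180",n%180,l[2:]," view=",2*(n%180-180)-(-163.0))
U,S,V=np.linalg.svd(q-q.mean(0));print(V[2],S,np.degrees(np.arctan2(V[2][1],V[2][0]))%180)
s=env.observe();print(s["clock"],s["force"],s["width"],s["joint_velocities"].round(4))
im,_=L[-1]
cv2.imwrite("pics/final.png",im[:,:,::-1])
E
```

```text
474
plate normal dir mod 180 66.44006 [ 426.8419  -149.94456]  view= -64.11987
plate normal dir mod 180 66.34447 [ 429.05588 -150.94043]  view= -64.311066
[-0.39969267 -0.91664873 -0.00093856] [0.34175316 0.20990533 0.0098389 ] 66.44102166181229
14.5833 [ -1.63001116  -0.66505857 -10.65255761] 0.011543515914017989 [-0.0002 -0.      0.     -0.0002 -0.0011 -0.0005  0.001 ]
```

View pics/final.png

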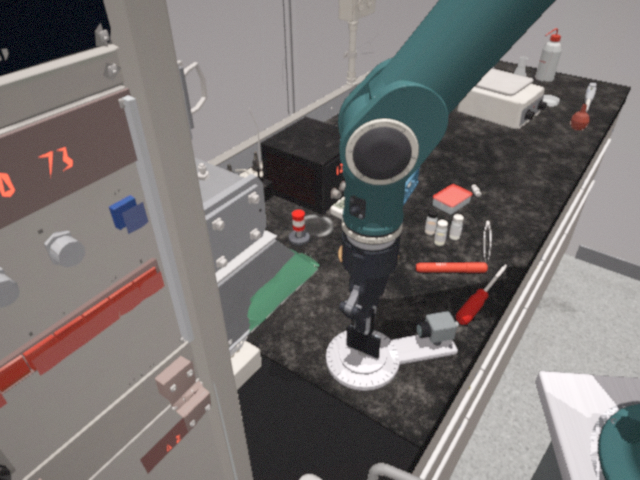

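send_rows:
  increments: "0 0 0.3 0 0 0.4 0;0 0 0 0 0 0 0;0 0 0 0 0 0 0;0 0 0 0 0 0 0;0 0 0 0 0 0 0;0 0 0 0 0 0 0"

```text
clock: 15.08
tool_pos: [0.4265, -0.1563, 0.0771]
ee_rot: [0.839, 0.545, -0.0, -0.0]
force: [-4.1, 0.1, -1.4]
width: 0.0114
```

```bash
python3 ptr.py 12; python3 - <<'E'
from h import *
L=[env.get_image("side") for _ in range(4)]
d=np.mean([x[1] for x in L],0);im=np.mean([x[0].astype(float) for x in L],0)
P=cloud("side",d)
m=(np.hypot(P[...,0]-.4256,P[...,1]+.155)<.03)&(P[...,2]>.03)&(P[...,2]<.063)&(im.max(2)<90)
q=P[m]
l=cv2.fitLine((q[:,:2]*1000).astype(np.float32),cv2.DIST_L2,0,.01,.01)[:,0];n=np.degrees(np.arctan2(l[1],l[0]))+90
print("view",2*(n%180-180)+163.0)
E
python3 ptr2.py 12 new
python3 -c "
from h import *
to([.4256,-.157,.077],66)"
```

```text
t 15.08 pos [ 0.4265 -0.1563  0.0771] yaw 66.0 zaxis [-7.e-04 -1.e-04 -1.e+00] w 0.0114 F [-4.13  0.1  -1.4 ]
turn z -0.0
shift mm (in present tool axes) [-1.  -0.6  0.1]
[-0.08955962  1.04748183 -0.05321823]
top [256, 288, 8, 6, 21] [259.4, 290.7] r mm 44.8 dir -64.12 axis [0.438, -0.899]
view -64.64664
12 0.011 [ 21.    44.92 -63.74 -65.3   52.47  12.25]
12 0.013 [ 21.    45.04 -64.15 -65.3   52.57  12.25]
12 0.016 [ 21.    45.23 -64.76 -65.3   52.72  12.25]
new 0.011 [ 21.    44.93 -63.75 -65.33  52.47  12.34]
new 0.013 [ 21.    45.06 -64.15 -65.33  52.57  12.34]
new 0.016 [ 21.    45.24 -64.76 -65.33  52.72  12.34]
t 15.58 pos [ 0.4266 -0.1563  0.0771] yaw 66.0 zaxis [-7.e-04 -1.e-04 -1.e+00] w 0.0112 F [-5.65 -0.52 -1.5 ]
turn z -0.0
shift mm (in present tool axes) [-1.1 -0.6  0.1]
```

View pics/top12.png

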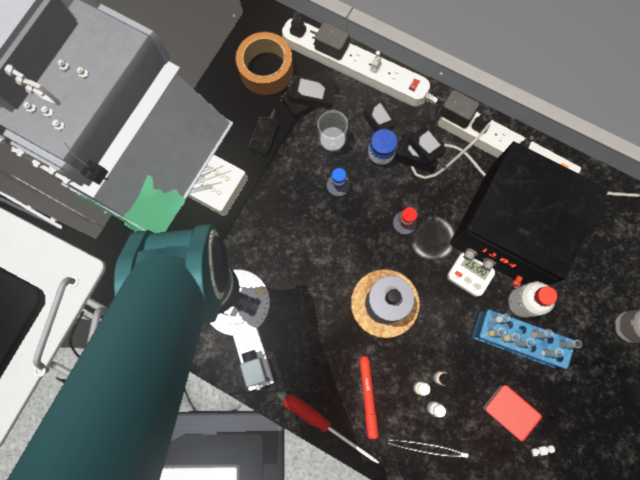

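```bash
python3 -c "
from rig import env
print(env.hand_in())"
```

```text
the job is handed in; nothing more can be done
None
```

I lifted the dust cover off the mirror and stood it upright on the cork mat. I then turned the mirror by its grip towards the red post. I handed the job in at about 15.6 s, still holding the grip steady at that angle.

**Last checks:**
- **Cover:** it stands within about 2 mm of the mat's centre, wholly on the mat.
- **Posts:** both are where they started.
- **Forces:** the readings I took after each move stayed under about 11 N. At hand-in they were about 6 N, with the fingers 11 mm apart on the grip.
- **Glass:** in the pictures the fingers stay on the grip, above the frame and the glass.

**View direction:** the red post lies at about −65.1° (world heading from the pivot). My measurements of the view differed slightly:

| Measured from | View direction |
|---|---|
| Pointer, direction from pivot to its middle | −64.2° (about −65.4° if the pivot is placed by the second base fit) |
| Pointer, its own long axis | −65.3° |
| Mirror plate, from depth | −64.6° |
| Gripper angle | −65.0° |

The spread of just over 1° is about what I expect from calibration. It lies within the roughly ±2° that the post's head covers. The blue post is over 20° away.

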